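# Seat the board carrier and hold the field probe in its guide

## Task

Push the circuit-board carrier square and flush into the fence corner of the nest, and only then take the square-handled probe out of its stand and lower its rod down through the hole of the guide block. Finish still holding the probe in the gripper, motionless, upright and centred in the hole, with the tip about 1 cm above the big chip. Nothing may touch the guide block at any time, the probe must not touch the board or its carrier, and the other things on the bench stay where they are.

Things in the scene. Friction and masses are not known exactly. Their poses are not given: they have to be found in the camera images.
- nest: Fixed aluminium plate 210 x 210 x 8 mm flat on the bench, carrying the fences and the guide. Origin: centre of its underside, z up. Two dark steel fences, 10 mm thick and 10 mm high above the plate, stand along its +x and +y sides; the inner face of one is at nest x = +80 mm, of the other at nest y = +80 mm. The other two sides are open. Its yaw differs between starts by up to 0.25 rad
- fence_corner (a point): The inner corner of the two fences, on the plate's top (nest 80, 80, 8 mm)
- guide: Fixed steel guide block over the nest, 46 x 46 mm and 18 mm thick, its underside 49 mm and its top 67 mm above the bench, with an upright through hole of 26 mm diameter in its middle. An 18 mm wide arm carries it from a post outside the +x fence (nest x 98, y 35 mm; the post's black cap reaches 72 mm above the bench). Same origin and axes as the nest
- guide_hole (a point): Centre of the guide hole, at the top face of the guide block (nest 35, 35, 67 mm)
- carrier: Loose black board carrier 120 x 100 mm (x, y), 12 mm thick, green board on top (to 14 mm), about 0.26 kg. Origin: centre of its underside. Starts 10 to 40 mm short of the fences, up to 0.12 rad askew, long side about along nest x. 2 to 4 N slides it; along a fence it can stick skew until pushes of about 10 N from the two open sides are repeated. Seated, its origin is at nest 20, 30, 8 mm
- carrier_corner (a point): Lower +x +y corner of the carrier (carrier 60, 50, 0 mm), the one that goes into the fence corner
- chip (a point): Centre of the top of the big square black chip, 24 x 24 mm, 17 mm above the carrier's underside (25 mm above the bench); with the carrier seated it is straight below the guide hole
- probe: Probe about 0.12 kg: an upright steel rod of 10 mm diameter, 75 mm long, below a black square handle 24 x 24 mm (along probe x and y), 60 mm long (from 75 to 135 mm above the tip), with an 8 mm brass stub (12 mm diameter) on top. Origin at the rod's tip, z up along the rod. It hangs in its stand, the handle's underside resting on the stand's rim 85 mm above the bench, so that the handle spans 85 to 145 mm above the bench; yaw up to 0.6 rad either way
- probe_tip (a point): The lower tip of the probe's rod
- rod_mid (a point): Point on the rod's axis 23 mm above the tip; it lies in the guide hole at the end
- probe_stand: Fixed upright grey tube, 38 mm outer and 15 mm inner diameter, 85 mm tall, on a dark base disc of 60 mm diameter; origin at the centre of its underside. It holds the probe, which is lifted straight up by 75 mm to come free
- driver: Bystander: a screwdriver with a round grey handle (30 mm diameter) standing in its own shorter stand (50 mm tall), its top 130 mm above the bench. Origin at its lower end
- flux_tin: Bystander: flat round metal tin, 62 mm diameter, 28 mm high. Origin at the centre of its underside
- tweezers: Bystander: steel tweezers lying flat, 115 mm long along x. Origin under their middle
- spool: Bystander: metal spool, 60 mm diameter, 40 mm high. Origin at the centre of its underside
- brush: Bystander: cleaning brush lying flat, 150 mm long along its x, in front of the nest. Origin under its middle
- nozzle: Bystander: small upright steel nozzle, 26 mm diameter, 48 mm high. Origin at the centre of its underside
Mind the look-alikes: they are no part of the job. Leave any red look-alike of the probe alone. Leave any brown look-alike of the carrier alone.

How it is judged:
By the outcome, as a careful person would: the job done as asked, in the order asked, and still so for the second after the job is handed in, while the arm keeps its last pose, push and grip.
It also fails if it takes over 72 s, if anything falls off the work surface, if the arm or the gripper's body presses on something with over 40 N, if the wrist force passes 120 N, or if a joint passes its speed limit or range.

## Robot

A 7-joint arm with a two-finger parallel gripper is mounted at the origin on the work surface. World frame = base frame: x ahead of the robot, y to its left, z up, the work surface at z = 0. Lengths are in m, angles in degrees, forces in N, time in s.
With the tool pointing down it reaches from about 0.4 to 0.85 m from the base axis. Payload 10.4 kg.
Tool frame: the origin (TCP) lies midway between the tips of the shut fingers; the grasp point (between the pads) lies 19 mm behind it; z points along the fingers, y is the line along which they close (so a half turn about z gives the same grasp; the last joint's range is limited). The gripper opens to 85 mm and grips with 20 to 120 N. Pads are 22 mm wide; open, the fingers measure 114 mm over their backs; the gripper's body (76 mm by 85 mm) begins 54 mm behind the grasp point. The pads swing forward as they close: fully open they stand 13 mm farther back than shut.
Start: joints at [-67.93, 19.034, -3.707, 83.658, 1.238, 77.344, -5.071], TCP at [0.248, 0.574, 0.231] pointing down, gripper open.
Joint ranges: [-148.97, 148.97], [-28.65, 121.19], [-84.17, 76.75], [9.2, 138.47], [-72.65, 252.65], [3.7, 117.97], [-149.18, 149.18]. Speed limits (degrees/s): [127.2, 127.2, 159.86, 159.86, 180, 180, 180].

## Interface

Orientations are given as a 3x3 rotation matrix whose columns are the frame's x, y, z axes.
In Python, from rig import env, capture gives the robot as it stands. Calls block until the motion is done:
- env.reach(position, orientation): joint-space move of the TCP to a pose.
- env.move_l(position, orientation=None, speed=0.15, threshold=None): straight line of the TCP; orientation=None keeps the orientation; speed is the mean speed in m/s. With threshold (N) it stops when the force on the tool has changed by that much, and returns True; else False.
- env.move_j(angles): joint-space move.
- env.grip(opening, f_grip=None): finger opening in m; f_grip is the grip in N (None keeps the last); returns when the fingers have stopped.
- env.pause(seconds).
- env.inverse_kinematics(position, orientation): joint angles nearest the present ones, or None.
- capture(name): name is "side" or "top" or "wrist"; returns a dict with "pixels" (400x640x3 uint8, red, green, blue), "mtx" (3x3 intrinsics, pixels), "xyz" and "rotation" of the camera in the world; the wrist camera has in their place "tool_from_camera" (4x4, takes a point from camera to tool coordinates, whose origin is the TCP and whose axes are the flange's). Camera axes: x right, y down, z forward; pixel columns grow to the right and rows downward; lengths in m; the calibration is good to about 2 mm. A picture is of the moment at which its call begins: read the wrist's pose just before it. There is no depth.
A pose or a line that the arm cannot do raises env.Unreachable and nothing moves.
- env.hand_in(): hands the job in; it is judged then, once.
Readings, each from a call of its own:
- env.read_clock(): time.
- env.read_joints(): joint angles.
- env.read_joint_velocities(): joint speeds.
- env.read_effort(): joint torques, N m.
- env.read_ee_pos(): TCP position.
- env.read_ee_rot(): TCP orientation.
- env.read_force(): force on the tool from outside, world axes, zero at the start.
- env.read_torque(): the same for the moment, N m.
- env.read_gripper_width(): finger opening in m.
- env.read_grasp_force(): force on a finger pad.
Only numpy, scipy, OpenCV 4.12 (cv2) and the standard library are available. Lean on these libraries where they do the work, as an engineer would, in place of code of your own. Each camera call takes 0.05 s, during which the arm holds its last target. There are 200 camera calls.

## Working session

There is one attempt and no reset: what is moved stays moved. The work goes in short steps, each a Python script; the robot and the scene stay as the last script left them, time stands still between calls to the robot, and variables do not carry over. Pictures are saved under pics/ and viewed, at most 10 in all, crops included, and the job is handed in when it is done.

```bash
ls; mkdir -p pics; python3 - <<'E'
from rig import env,capture
import cv2,numpy as np
for n in("top","side"):
    c=capture(n);cv2.imwrite(f"pics/{n}0.png",c["pixels"][:,:,::-1]);print(n,c["mtx"].tolist(),np.round(c["xyz"],4).tolist(),np.round(c["rotation"],4).tolist())
c=capture("wrist");cv2.imwrite("pics/w0.png",c["pixels"][:,:,::-1]);print(c["mtx"].tolist(),np.round(c["tool_from_camera"],4).tolist())
print(env.read_ee_pos(),env.read_ee_rot(),env.read_clock())
E
```

```text
pics
top [[430.68573610713156, 0.0, 318.4874913031837], [0.0, 430.68573610713156, 203.69095311248225], [0.0, 0.0, 1.0]] [0.4506, -0.0041, 1.3284] [[-0.0139, -0.9928, 0.1186], [-0.9995, 0.0171, 0.026], [-0.0279, -0.1182, -0.9926]]
side [[441.43840683233555, 0.0, 321.4843305841552], [0.0, 441.43840683233555, 197.080886471837], [0.0, 0.0, 1.0]] [0.4015, -0.8387, 0.5664] [[0.9794, -0.0754, 0.1874], [-0.2006, -0.473, 0.8579], [0.024, -0.8778, -0.4784]]
[[320.71597962940496, 0.0, 320.34050590477705], [0.0, 320.71597962940496, 202.47054372380916], [0.0, 0.0, 1.0]] [[0.0007, -0.9502, -0.3117, 0.0796], [1.0, 0.0006, 0.0002, -0.0009], [0.0, -0.3117, 0.9502, -0.1422], [0.0, 0.0, 0.0, 1.0]]
[0.24772593 0.57350618 0.23071829] [[-9.18021832e-01  3.96529650e-01 -3.91191475e-04]
 [ 3.96529842e-01  9.18021316e-01 -9.74043296e-04]
 [-2.71149346e-05 -1.04931210e-03 -9.99999449e-01]] 0.15
```

View pics/top0.png

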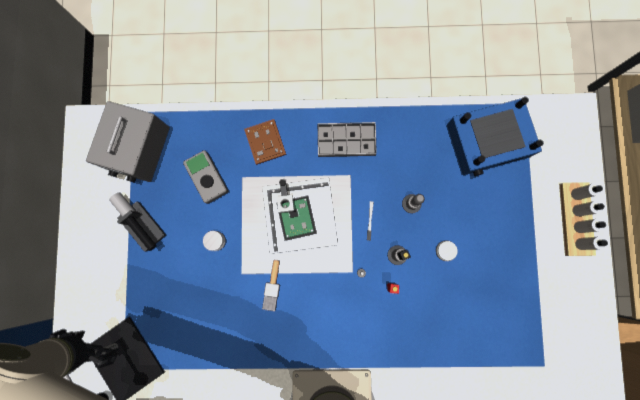

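View pics/side0.png

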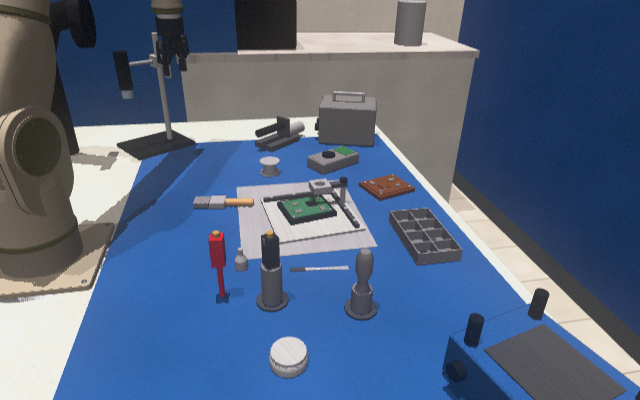

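Candidates:
- **Probe:** the black square handle with brass stub is at top (400,255) / side (270,250). The red look-alike is at top (393,288) / side (217,260), and the grey round driver at top (413,203) / side (364,275). I choose the black one.
- **Carrier:** the black carrier with green board is on the nest at top (297,217). The brown look-alike is at top (265,142). I choose the one on the nest.

The fences lie at the image's top (+x) and left (+y) sides of the nest. The guide is at (285,202).

```bash
cat > h.py <<'E'
from rig import env,capture
import cv2,numpy as np
def cam(n):
    if n=="wrist":
        p=np.array(env.read_ee_pos());R=np.array(env.read_ee_rot());c=capture(n);T=np.array(c["tool_from_camera"])
        c["xyz"]=p+R@T[:3,3];c["rotation"]=R@T[:3,:3]
    else: c=capture(n)
    c={k:np.array(v) for k,v in c.items()};return c
def save(c,f): 
    cv2.imwrite(f"pics/{f}.png",c["pixels"][:,:,::-1]);np.savez(f"pics/{f}.npz",**c)
def load(f): return dict(np.load(f"pics/{f}.npz"))
def ray(c,uv): 
    d=c["rotation"]@np.linalg.solve(c["mtx"],[uv[0],uv[1],1]);return c["xyz"],d
def pt(c,uv,z):
    o,d=ray(c,uv);return o+d*(z-o[2])/d[2]
def two(c1,u1,c2,u2):
    o1,d1=ray(c1,u1);o2,d2=ray(c2,u2);A=np.c_[d1,-d2];s=np.linalg.lstsq(A,o2-o1,rcond=None)[0]
    a=o1+s[0]*d1;b=o2+s[1]*d2;return (a+b)/2,np.linalg.norm(a-b)
def proj(c,p):
    q=c["mtx"]@(c["rotation"].T@(np.array(p)-c["xyz"]));return q[:2]/q[2]
def down(yaw): # tool x axis at yaw (rad), tool z down
    c,s=np.cos(yaw),np.sin(yaw);return np.array([[c,s,0],[s,-c,0],[0,0,-1.]])
E
python3 - <<'E'
from h import *
t=cam("top");s=cam("side")
print("brass",two(t,(405.5,254.5),s,(269.5,233)))
print("driver",two(t,(419,198),s,(364.5,249)),"stand base",pt(s,(272,299),0),"red",pt(t,(394,288),0.13))
print("nest ctr",pt(t,(302,216),0.008),"guide",pt(t,(285,203),0.067),"post cap",pt(t,(283,183),.072))
print("brush",pt(t,(276,263),0.01),pt(t,(270,308),0.01),"nozzle",pt(t,(362,272),.04),"tweez",pt(t,(371,203),0),pt(t,(369,238),0))
a=cv2.resize(t["pixels"][160:310,235:435],None,fx=4,fy=4,interpolation=cv2.INTER_CUBIC);cv2.imwrite("pics/crop.png",a[:,:,::-1])
E
```

```text
brass (array([ 0.45001753, -0.20630076,  0.15189062]), np.float64(0.0018574883069315585))
driver (array([ 0.60552829, -0.25297944,  0.13291111]), np.float64(0.0018696226810372633)) stand base [ 0.45136741 -0.19984986  0.        ] red [ 0.358837   -0.17538709  0.13      ]
nest ctr [0.57110409 0.08184826 0.008     ] guide [0.60513836 0.12798985 0.067     ] post cap [0.66431622 0.13312351 0.072     ]
brush [0.42871193 0.16227836 0.01      ] [0.29488762 0.18067484 0.01      ] nozzle [ 0.3994866  -0.09588906  0.04      ] tweez [ 0.60872158 -0.13200887  0.        ] [ 0.50070208 -0.12282896  0.        ]
```

View pics/crop.png

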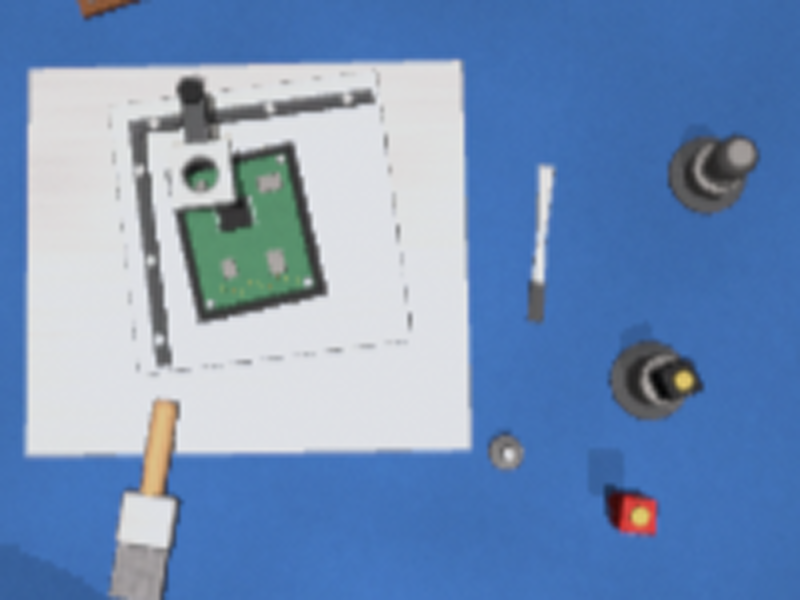

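The crop confirms the black, square-handled probe with its brass stub (stub z 0.152, expected 0.153). The black carrier is askew with a roughly 20 to 30 mm gap to both fences. Next is a close look at the nest.

```bash
python3 - <<'E'
from h import *
env.reach([0.625,0.085,0.19],down(np.pi+0.1))
c=cam("wrist");save(c,"w1");print(env.read_clock(),env.read_joints())
env.grip(0.0)
E
```

```text
2.5083 [-26.92605296  21.50204326  19.31676028  86.99182049  -7.3187933
  72.74859395  89.13810835]
```

View pics/w1.png

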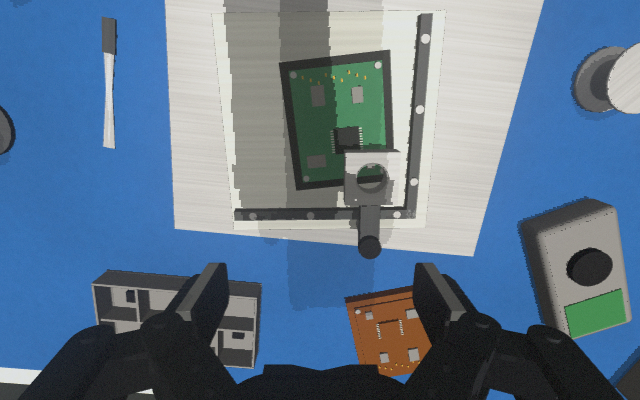

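The nest is well in view: the +y fence's inner edge runs from (418,15) to (409,205), and the +x fence's top edge lies at about v=208. The carrier's corners are at (280,65), (389,51), (297,189) and roughly (398,170), and the guide hole is at (372,178). I fit the edges now.

```bash
cat >> h.py <<'E'
def edge(c,p,q,n,half,z):
    """line through strongest dark/bright transitions near segment p-q (px); n=px direction from bright to dark"""
    g=cv2.GaussianBlur(cv2.cvtColor(c["pixels"],cv2.COLOR_RGB2GRAY),(3,3),0).astype(np.float32)
    n=np.array(n,float);t=np.arange(-half,half+.01,.25);out=[]
    for s in np.linspace(0,1,40):
        b=np.array(p)*(1-s)+np.array(q)*s;m=b+t[:,None]*n
        v=cv2.remap(g,m[:,0].astype(np.float32)[None],m[:,1].astype(np.float32)[None],cv2.INTER_LINEAR)[0]
        d=-np.gradient(v);i=d.argmax()
        if d[i]>2: out.append(pt(c,m[i],z)[:2])
    o=np.array(out)
    l=cv2.fitLine(o.astype(np.float32),cv2.DIST_HUBER,0,.0005,.0001).ravel()
    r=np.abs((o-l[2:])@[-l[1],l[0]]);k=r<.002
    l=cv2.fitLine(o[k].astype(np.float32),cv2.DIST_HUBER,0,.0005,.0001).ravel()
    return l[:2].astype(float),l[2:].astype(float),k.sum(),np.sqrt((r[k]**2).mean())
def meet(a,b):
    s=np.linalg.solve(np.c_[a[0],-b[0]],b[1]-a[1]);return a[1]+s[0]*a[0]
def ang(d,ax): # yaw from direction nominally along +x (ax=0) or +y (ax=1)
    d=d*np.sign(d[ax]);return np.arctan2(d[1],d[0])-ax*np.pi/2
E
python3 - <<'E'
from h import *
c=load("w1")
fy=edge(c,(417,25),(411,150),(1,0),7,.008)
fx=edge(c,(245,210),(335,210),(0,1),6,.008)
Cmx=edge(c,(287,64),(380,53),(.12,.99),6,.020)   # carrier -x face (image top)
Cmy=edge(c,(282,75),(295,180),(.99,-.12),6,.020)  # -y face (left)
Cpy=edge(c,(389.5,60),(396,140),(-.99,.06),6,.020)
Cpx=edge(c,(302,189),(335,185),(-.12,-.99),6,.020)
for n,e,a in(("fy",fy,0),("fx",fx,1),("-x",Cmx,1),("-y",Cmy,0),("+y",Cpy,0),("+x",Cpx,1)): print(n,round(ang(e[0],a),4),e[2:])
print("fence corner",meet(fx,fy))
A,B,C_,D=meet(Cmx,Cmy),meet(Cmx,Cpy),meet(Cpx,Cmy),meet(Cpx,Cpy)
print(A,B,C_,D,"w",np.linalg.norm(A-B),"l",np.linalg.norm(A-C_))
yaw=(ang(fy[0],0)+ang(fx[0],1))/2;R=np.array([[np.cos(yaw),-np.sin(yaw)],[np.sin(yaw),np.cos(yaw)]])
N=meet(fx,fy)-R@[.08,.08];print("nest",yaw,N,"guide",N+R@[.035,.035])
for k in((.035,.035,.067),(.098,.035,.072)): print(k,proj(c,[*(N+R@k[:2]),k[2]]))
print("carrier ctr in nest",R.T@((A+B+C_+D)/4-N))
cr=cv2.resize(c["pixels"][135:265,330:450],None,fx=4,fy=4,interpolation=cv2.INTER_CUBIC);cv2.imwrite("pics/g.png",cr[:,:,::-1])
E
```

```text
fy 0.1151 (np.int64(40), np.float64(0.0004967912313790635))
fx 0.1023 (np.int64(40), np.float64(0.00030949601753023413))
-x 0.2101 (np.int64(40), np.float64(0.00020130491425123377))
-y 0.2097 (np.int64(40), np.float64(0.00021047396345253696))
+y 0.2073 (np.int64(40), np.float64(0.00029629038405542667))
+x 0.207 (np.int64(40), np.float64(0.00022829268638717076))
fence corner [0.64738055 0.17673931]
[0.51931034 0.03657949] [0.49846899 0.13433553] [0.6366916  0.06156503] [0.61620503 0.1591007 ] w 0.09995301212422848 l 0.12001099742032098
nest 0.10869942819767953 [0.57653154 0.08853262] guide [0.60752798 0.12712305]
(0.035, 0.035, 0.067) [371.16941961 180.13012681]
(0.098, 0.035, 0.072) [369.00099205 249.75307605]
carrier ctr in nest [-0.00779455  0.01026876]
```

View pics/g.png

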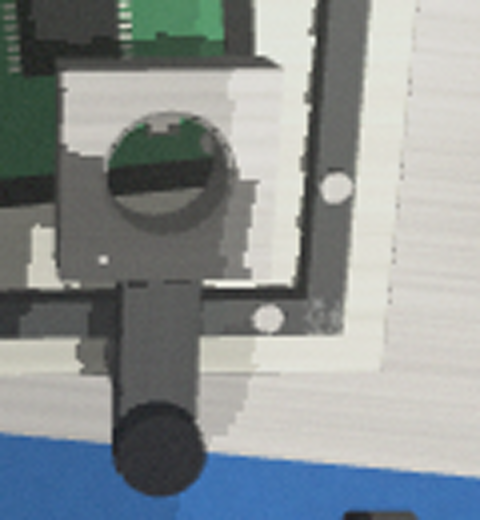

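```bash
cat >> h.py <<'E'
YAW=.107;RN=np.array([[np.cos(YAW),-np.sin(YAW)],[np.sin(YAW),np.cos(YAW)]]);N=np.array([.5755,.0890])
def w(x,y,z): return [*(N+RN@[x,y]),z]
def nest(p): return np.round(RN.T@(np.array(p)[:2]-N)*1000,1)
def push(kind,c,start,end,thr,back=.008,speed=.035,low=.011):
    """kind 'x' or 'y'; c = position along face"""
    f=(lambda s,z:w(s,c,z)) if kind=='x' else (lambda s,z:w(c,s,z))
    O=down(np.pi+YAW) if kind=='x' else down(-np.pi/2+YAW)
    env.reach(f(start,.13),O);env.move_l(f(start,low),O,speed=.12)
    hit=env.move_l(f(end,low),O,speed=speed,threshold=thr)
    p=env.read_ee_pos();F=np.array(env.read_force());print(kind,hit,nest(p),np.round(RN.T@F[:2],1),env.read_clock())
    q=nest(p)[0 if kind=='x' else 1]/1000-back
    env.move_l(f(q,low),O,speed=.05);env.move_l(f(q-.004,.13),O,speed=.2)
E
python3 - <<'E'
from h import *
env.grip(.04);print(env.read_clock())
print(env.inverse_kinematics(w(.01,-.07,.13),down(-np.pi/2+YAW)))
push('x',.012,-.100,-.042,12)
O=down(np.pi+YAW);env.reach(w(.055,0.0,.19),O);c=cam("wrist");save(c,"w2");print(env.read_clock())
E
```

```text
3.7417
[ 48.24985055  46.10538488 -80.00663356  93.07967632  45.98824021
  80.67002731 149.11394137]
x True [-51.   11.7] [-0.7 -0.1] 6.8667
8.55
```

View pics/w2.png

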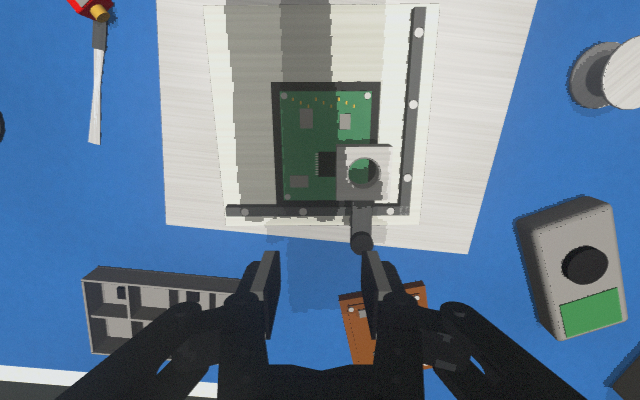

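The carrier is now flush to the +x fence (TCP stopped at nest x = −51, as predicted) and square. It is still about 30 px short of the +y fence. Next is the y push.

```bash
sed -i 's/down(-np.pi\/2+YAW)/down(np.pi\/2+YAW)/' h.py; python3 - <<'E'
from h import *
j=env.inverse_kinematics(w(.01,-.07,.13),down(np.pi/2+YAW));print(j)
if j is not None and abs(j[6])<140:
    push('y',.012,-.075,-.022,12)
    push('x',.030,-.070,-.042,12)
    push('y',.015,-.050,-.022,12)
    O=down(np.pi+YAW);env.reach(w(.055,0.0,.19),O);c=cam("wrist");save(c,"w3");print(env.read_clock())
E
```

```text
[-36.06313344  22.13283121  36.89424403  97.54146837 -14.43394494
  65.1480816   11.05421491]
y True [ 12.  -30.4] [ 0.5 -2.2] 12.1167
x True [-50.9  30. ] [ 0.5 -0.3] 16.0667
y True [ 14.8 -30.4] [ 1.3 -2.9] 20.025
22.4
```

View pics/w3.png

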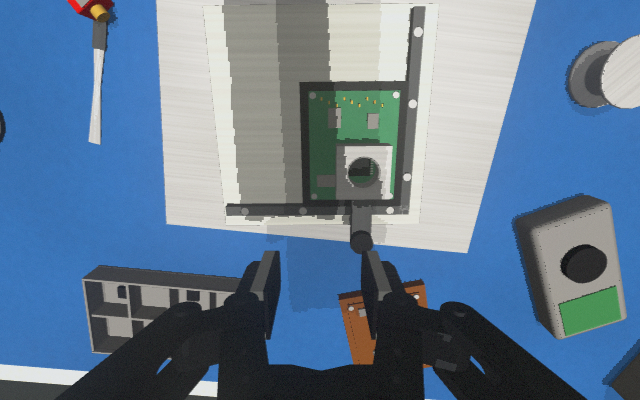

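The carrier sits in the corner with the chip under the hole at (364,172). I check squareness and the guide position numerically, and then look at the probe from above.

```bash
python3 - <<'E'
from h import *
c=load("w3")
mx=edge(c,(306,83),(400,83),(0,1),6,.020);my=edge(c,(301,92),(303,195),(1,0),6,.020)
fy=edge(c,(411,12),(406,75),(1,0),7,.008);fx=edge(c,(232,207),(295,207),(0,1),6,.008)
for n,e,a in(("-x",mx,1),("-y",my,0),("fx",fx,1),("fy",fy,0)):print(n,ang(e[0],a),e[2:])
yaw=(ang(mx[0],1)+ang(my[0],0))/2;R=np.array([[np.cos(yaw),-np.sin(yaw)],[np.sin(yaw),np.cos(yaw)]])
n=meet(mx,my)-R@[-.04,-.02];g=n+R@[.035,.035];F=meet(fx,fy)-R@[.08,.08]
print("nest from carrier",n,"from fence",F,yaw,"guide",g,"px",proj(c,[*g,.067]),"cap px",proj(c,[*(n+R@[.098,.035]),.072]))
cr=cv2.resize(c["pixels"][135:255,325:425],None,fx=5,fy=5,interpolation=cv2.INTER_CUBIC);cv2.imwrite("pics/g2.png",cr[:,:,::-1])
# probe view: camera above the handle
env.reach([.52,-.205,.27],down(np.pi));c=cam("wrist");save(c,"p1");print(env.read_clock(),env.read_ee_pos(),proj(c,[.45,-.206,.153]))
u,v=proj(c,[.45,-.206,.145]).astype(int);a=c["pixels"][max(v-60,0):v+60,u-60:u+60]
a=cv2.resize(a,None,fx=4,fy=4,interpolation=cv2.INTER_CUBIC);b=np.zeros((600,800,3),np.uint8);b[:600,:400]=cv2.resize(cr,(400,480)).copy() if 0 else 0
b[:480,:400]=cv2.resize(cr,(400,480));h=cv2.resize(a,(400,int(400*a.shape[0]/a.shape[1])));b[:h.shape[0],400:]=h
cv2.imwrite("pics/both.png",b[:480,:,::-1]);print(u,v)
E
```

```text
-x 0.11871714594674887 (np.int64(40), np.float64(0.0003197502648795164))
-y 0.11064322899445361 (np.int64(40), np.float64(0.0002720021615234257))
fx 0.1288822379374437 (np.int64(40), np.float64(0.00037498214362698183))
fy 0.11450832516669217 (np.int64(40), np.float64(0.00047261483869814983))
nest from carrier [0.57586897 0.08876938] from fence [0.57361011 0.08775944] 0.11468018747060124 guide [0.60663406 0.12754449] px [363.22987162 173.12864878] cap px [361.60906662 243.85682234]
23.7 [ 0.52087303 -0.20299315  0.26938966] [318.02901941 109.73499282]
318 109
```

View pics/both.png

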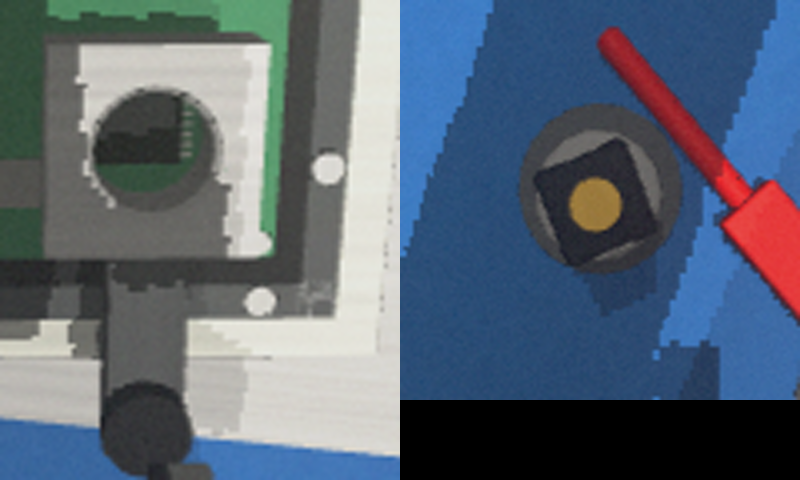

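The carrier is square with the fences (0.115 against 0.1145 rad). The hole is centred at about (364,172), with (363,173) predicted. The probe's stub is at px (316.5,110.5) and its handle yaw is about 22.5°. Now I grasp it.

```bash
python3 - <<'E'
from h import *
c=load("p1");P=pt(c,(316.5,110.5),.153);print("stub",P,"disc",pt(c,(318.6,105.4),0.004))
P=P[:2]
O=down(np.pi+.393)
env.grip(.055)
env.reach([*P,.2],O);print(env.read_joints())
hit=env.move_l([*P,.098],O,speed=.1,threshold=8);print("hit",hit,env.read_ee_pos())
if not hit:
    env.grip(0.0,40);print(env.read_gripper_width(),env.read_grasp_force(),env.read_force())
    env.move_l([*P,.21],O,speed=.1);print(env.read_gripper_width(),env.read_grasp_force(),env.read_force(),env.read_clock())
E
```

```text
stub [ 0.4505748  -0.20718569  0.153     ] disc [ 0.45010594 -0.20635901  0.004     ]
[ -8.36355483   3.21023702  29.05361641 106.70587749  -1.68581554
  70.50004899 133.66362912]
hit False [ 0.45101102 -0.20734323  0.09859128]
0.023811834053324665 39.67992424964905 [-0.83112599  0.86075991  4.37497368]
0.02335484582441968 39.20551300048828 [-0.0234694   0.01589007 -0.8552896 ] 27.2833
```

```bash
python3 - <<'E'
from h import *
O=down(np.pi+.115)
env.reach([.606,.128,.21],O)
env.move_l([.606,.128,.172],O,speed=.1)
print(env.read_ee_pos(),env.read_joints(),env.read_clock())
c=cam("wrist");save(c,"w4");s=cam("side");save(s,"s4");t=cam("top");save(t,"t4")
G=[.606,.128,.067]
print("wrist hole",proj(c,G),"tip",proj(c,[.606,.128,.084]));u,v=proj(c,G).astype(int)
us,vs=proj(s,G).astype(int);print("side hole",proj(s,G),"tip",proj(s,[.606,.128,.084]),(us,vs),(u,v))
a=cv2.resize(c["pixels"][v-70:v+50,u-60:u+60],(400,400),interpolation=cv2.INTER_CUBIC)
b=cv2.resize(s["pixels"][vs-50:vs+30,us-40:us+40],(400,400),interpolation=cv2.INTER_CUBIC)
cv2.imwrite("pics/x4.png",np.hstack([a,b])[:,:,::-1])
E
```

```text
[0.60611363 0.12762899 0.17226943] [-27.4632434   20.49356534  14.33640684  89.85593045  -5.27707078
  70.30972749  84.3439607 ] 29.2
wrist hole [321.96251518 201.03809344] tip [322.04592827 207.90730003]
side hole [319.25738544 183.39789669] tip [319.40467205 177.29943651] (np.int64(319), np.int64(183)) (np.int64(321), np.int64(201))
```

View pics/x4.png

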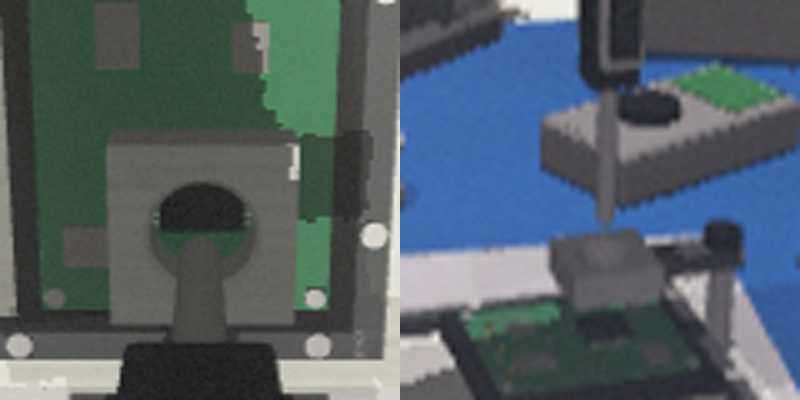

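The rod tip at (321.9,208.1) and the hole at (322.2,201.1) both match their projections to within 0.3 px, so the rod is upright and over the hole's centre. Lower it.

```bash
python3 - <<'E'
from h import *
O=down(np.pi+.115)
print(env.move_l([.606,.128,.1234],O,speed=.03,threshold=6));env.pause(1)
print(env.read_ee_pos(),env.read_force(),env.read_torque(),env.read_gripper_width(),env.read_grasp_force(),env.read_clock())
c=cam("wrist");save(c,"w5");s=cam("side");save(s,"s5")
print(proj(c,[.606,.128,.067]),proj(s,[.606,.128,.067]),"handle bottom side",proj(s,[.606,.128,.110]))
u,v=322,proj(c,[.606,.128,.067])[1].astype(int)
us,vs=proj(s,[.606,.128,.067]).astype(int)
a=cv2.resize(c["pixels"][v-60:v+60,u-60:u+60],(400,400),interpolation=cv2.INTER_CUBIC)
b=cv2.resize(s["pixels"][vs-50:vs+30,us-40:us+40],(400,400),interpolation=cv2.INTER_CUBIC)
cv2.imwrite("pics/x5.png",np.hstack([a,b])[:,:,::-1]);print(u,v,us,vs)
E
```

```text
False
[0.60599196 0.12799355 0.12341283] [ 0.1631231  -0.82448297 -1.13693399] [ 0.01645894 -0.01155848  0.00291114] 0.023586840238514588 39.18246388435364 32.1167
[321.66353536 223.69645362] [319.25738544 183.39789669] handle bottom side [319.63420084 167.79570642]
322 223 319 183
```

View pics/x5.png

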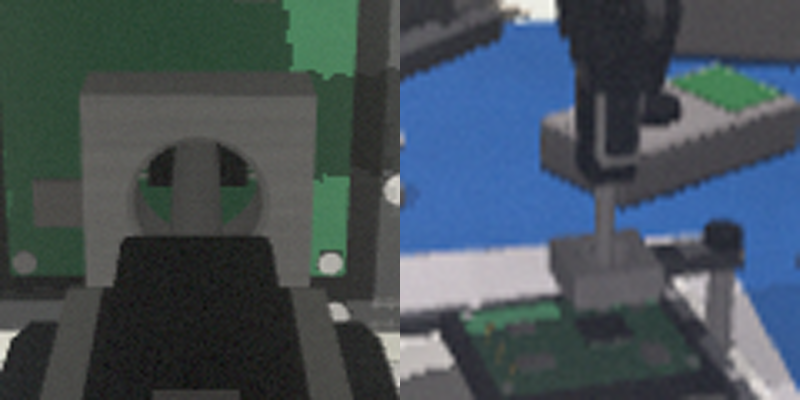

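The rod is in the hole and centred laterally (197 against 200 in the 3.3x crop). There's no contact force beyond the probe's weight, and the arm is still.

```bash
python3 -c "
from h import *
print(abs(np.array(env.read_joint_velocities())).max(),env.read_force());print(env.hand_in())"
```

```text
0.09024883460070539 [ 0.42593284 -0.04709044 -1.36193705]
the job is handed in; nothing more can be done
None
```

I seated the carrier square against both fences, and only then took the probe from its stand. I handed in at about 32 s with the probe held still and upright in the guide hole, within about 1 mm of centre, its tip about 1 cm above the chip by calculation; I saw no sign of contact with the guide or board.

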